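# Prove the thick spring gauge to its mark

## Robot

A 6-joint arm with a two-finger parallel gripper is mounted at the origin on a cart in front of the work surface, level with it; the furniture and walls round the work are solid. World frame = base frame: x ahead of the robot, y to its left, z up, the work surface at z = 0. Lengths are in m, angles in rad, forces in N, time in s.
With the tool pointing down it reaches from about 0.35 to 0.775 m from the base axis. Payload 7.3 kg.
Tool frame: the origin (TCP) lies at the very end of the fingers, on their centre line; the grasp point (between the pads) lies 19 mm behind it (pinch_z is the distance from the TCP to the grasp point, in m); z points along the fingers, y is the line along which they close (so a half turn about z gives the same grasp; the last joint's range is limited). The gripper opens to 92 mm and grips with 3 to 60 N. Pads are 19 mm wide; open, the fingers measure 130 mm over their backs; the gripper's body (75 mm by 190 mm) begins 47 mm behind the grasp point.
Start: joints at [-1.272, 0.342, 1.524, -0, 1.275, -0.146], TCP at [0.226, -0.474, 0.227] pointing down, gripper open.
Joint ranges: [-2.53, 2.53], [-0.77, 2.02], [0.04, 2.7], [-1, 4.14], [0.28, 2.66], [-3.11, 3.11]. Speed limits (rad/s): [2.57, 2.57, 3.14, 3.14, 3.14, 3.14].

## Interface

Orientations are given as [roll, pitch, yaw] about the fixed x, y, z axes, in that order (R = Rz(yaw) Ry(pitch) Rx(roll)).
In Python, from cell import * gives the robot as it stands.
- The arm moves only by the tool arm_command, never from a script. Its arguments are lists of equal length, an entry for each row: "fingers": the gripper command: -1 is fully open, 1 is shut, values between are in proportion; "travel": the shift along the tool's x, y, z in m, a list of three; "dr": the turn, a rotation vector about the tool's x, y, z in degrees, a list of three. In form: {"fingers": [fingers, ...], "travel": [[x, y, z], ...], "dr": [[wx, wy, wz], ...]}. A call has 1 to 8 rows; each row is the pose to reach, as a shift and turn from the pose commanded when the call began, along the tool's axes at that moment; what a row does not reach only later rows make up. A row lasts 1/12 s, in which the tool goes at most 41.7 mm and 7.16 degrees, less where a joint would pass 70% of its speed; a pose out of reach is approached as far as the arm can. A call with a gripper value outside its range is refused whole. The fingers move at their own pace and stop on an object; "squeeze" is the grip in N (left out, the last holds). Time passes only in rows, so rows that repeat a pose let the fingers close. It gives the time, the measured TCP pose, the force, the opening and the grip force at its end, in the units of the state.
- observe(): the state, without advancing time (a new reading comes with each control period).
- read_camera(name): name is "side" or "top"; returns a dict with "color" (400x640x3 uint8, blue, green, red), "z_map" (400x640 float32, m along the optical axis (not along the pixel's ray), 0 where there is no reading), "fx", "fy", "cx", "cy" (pixels), "R" (3x3) and "t" (3): a world point X has camera coordinates R X + t. Camera axes: x right, y down, z forward; pixel columns grow to the right and rows downward; lengths in m; the calibration is good to about 2 mm. A picture is of the moment at which its call begins.
- hand_in(): hands the job in; it is judged then, once.
The state is a dict: "time": time; "qpos": joint angles; "qvel": joint speeds; "joint_efforts": joint torques, N m; "tool_pos": TCP position; "tool_rot": TCP orientation; "contact_force": force on the tool from outside, world axes, zero at the start; "torque": the same for the moment, N m; "opening": finger opening in m; "grip_force": force on a finger pad.
Only numpy, scipy, OpenCV 4.12 (cv2) and the standard library are available. Lean on these libraries where they do the work, as an engineer would, in place of code of your own. Each camera call takes 0.05 s, during which the arm holds its last target. There are 200 camera calls.

## Task

Two spring pull gauges are screwed to the bench. On the one with the thick barrel, pull the grip straight out until it stands level between the two posts of its marker, hold it there for two seconds, then lead it back fully home without letting it snap, and only then let go. Leave the gauge with the thin barrel alone.

Things in the scene. Friction and masses are not known exactly. Their poses are not given: they have to be found in the camera images.
- thick_gauge_grip (a point): Centre of the thick gauge's wooden grip, 88 mm above the bench. The upright grip is 14 mm thick along its x (pinch it across this from above), 60 mm wide along y, 30 mm tall, on a steel stem that rises from a 12 mm rod lying 40 mm above the bench. It slides straight along its own -x, away from the barrel and roughly towards the robot; it never turns. z is up.
- thick_gauge: The thick gauge's fixed 370 x 100 mm plywood board, 12 mm thick, with an aluminium barrel of 44 mm diameter lying on it, top 64 mm above the bench. Origin on the bench under the barrel's axis, 50 mm behind (+x of) the grip's home; the barrel's front end is 19 mm further back. Axes parallel to the grip's.
- mark (a point): Where the grip's centre must be brought: midway between the two upright steel posts (6 mm diameter, 86 mm apart, tops 92 mm above the bench) of the thick gauge's marker, at grip height, 88 mm above the bench. The marker is fixed and straddles the grip's path squarely, 65 to 100 mm out from the grip's home; the grip passes freely between the posts.
- thick_gauge_slide (a joint): How far the thick gauge is pulled out, in m: 0 fully home (its start), 0.12 at the stop. A spring draws it home: about 2.4 N at home, rising by 1.2 N per 10 mm (14 N at 100 mm). Let go outright at the mark, it can snap back at over 0.6 m/s.
- thin_gauge_slide (a joint): How far the thin gauge (22 mm barrel, grip 40 mm wide, same build) is pulled out, in m; 0 fully home. Not to be used. It stands on its own board 0.25 to 0.45 m to the left or right of the thick one, with a like marker.

How it is judged:
On the way, in this order (a step that is already met when the one before it is completed fails the run):
1. the thick gauge's grip is held level between the marker's posts, within 12 mm, for a second and a half (horizontal distance between thick_gauge_grip and mark below 0.012 m), for 1.5 s.
2. the grip is led home: within 12 mm of home with the fingers still on it (value of joint thick_gauge_slide below 0.012 m and contact force between the fingers and thick_gauge above 0.5 N), for 0.05 s.
At the end, for the whole second after the job is handed in: The thick gauge's slide is back home (within 6 mm) and at rest, released; the thin gauge is home too (within 6 mm) (value of joint each of thick_gauge_slide, thin_gauge_slide below 0.006 m and velocity of joint thick_gauge_slide between -0.02 and 0.02 m/s); the robot touches nothing.
It fails at once if the thick gauge is let snap back (faster than 0.6 m/s) (velocity of joint thick_gauge_slide below -0.6 m/s).
It fails at once if the thin gauge is pulled (by more than 10 mm) (value of joint thin_gauge_slide above 0.01 m).
It also fails if it takes over 38 s, if anything falls off the work surface, if the arm or the gripper's body presses on something with over 40 N, if the wrist force passes 120 N, or if a joint passes its speed limit or range.

## Working session

There is one attempt and no reset: what is moved stays moved. The work goes in short steps, Python scripts to look and compute and a tool call to move; the robot and the scene stay as the last step left them, time stands still between calls to the robot, and variables do not carry over. Pictures are saved under pics/ and viewed, at most 10 in all, crops included, and the job is handed in when it is done.

Besides the shell and the picture viewer there is one more tool, called after ">>>" as name(argument=value, ...) on one line, values as JSON. arm_command: Moves the arm, as the interface text tells. Its arguments: {"type":"object","properties":{"fingers":{"type":"array","items":{"type":"number"}},"travel":{"type":"array","items":{"type":"array","items":{"type":"number"}}},"dr":{"type":"array","items":{"type":"array","items":{"type":"number"}}},"squeeze":{"type":"number"}},"required":["fingers","travel","dr"]}

```bash
mkdir -p pics
cat > h.py <<'E'
from cell import *
import numpy as np, cv2
def w(c,u,v,z=None):
    z=c["z_map"][int(v),int(u)] if z is None else z
    p=np.array([(u-c["cx"])/c["fx"]*z,(v-c["cy"])/c["fy"]*z,z]); return c["R"].T@(p-c["t"])
def grab(n): 
    c=read_camera(n); np.savez(n+'.npz',**c); return c
def atz(c,u,v,h):
    R,t=np.array(c["R"]),np.array(c["t"]); o=-R.T@t; d=R.T@np.array([(u-c["cx"])/c["fx"],(v-c["cy"])/c["fy"],1]); return o+d*(h-o[2])/d[2]
E
python3 - <<'E'
from h import *
for n in("top","side"):
    c=grab(n); cv2.imwrite(f"pics/{n}1.png",c["color"]); print(n,-c["R"].T@c["t"])
s=observe(); print(s)
E
```

```text
top [0.48064628 0.07800451 0.94138458]
side [0.47215428 0.75643039 0.66371922]
{'time': 0.1, 'qpos': array([-1.27205277e+00,  3.42647755e-01,  1.52489128e+00, -3.29347679e-05,
        1.27542938e+00, -1.45981478e-01]), 'qvel': array([-0.00090724, -0.00280677, -0.00147489,  0.00032883,  0.00172541,
       -0.00100503]), 'joint_efforts': array([ 1.02245183e-03, -4.32006097e+01, -2.44694120e+01,  7.19212135e-02,
        5.26149804e-02, -6.17458477e-05]), 'tool_pos': array([ 0.22577271, -0.47357555,  0.22612776]), 'tool_rot': array([-3.14022694e+00, -1.68962741e-04,  4.44734530e-01]), 'contact_force': array([ 0.09663429,  0.00058762, -0.04461974]), 'torque': array([0.02854856, 0.02960713, 0.01452965]), 'grip_force': 0.0, 'opening': 0.09169331147868456}
```

View pics/top1.png

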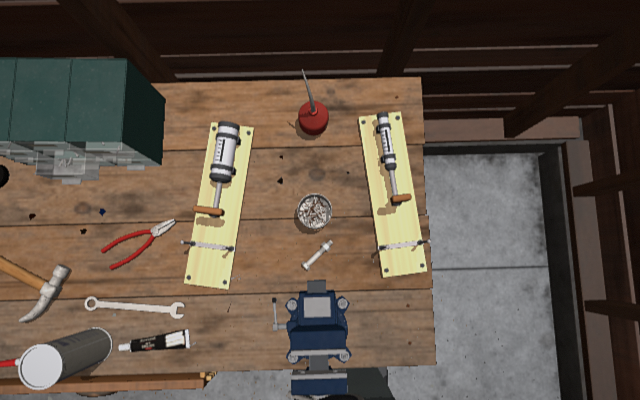

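View pics/side1.png

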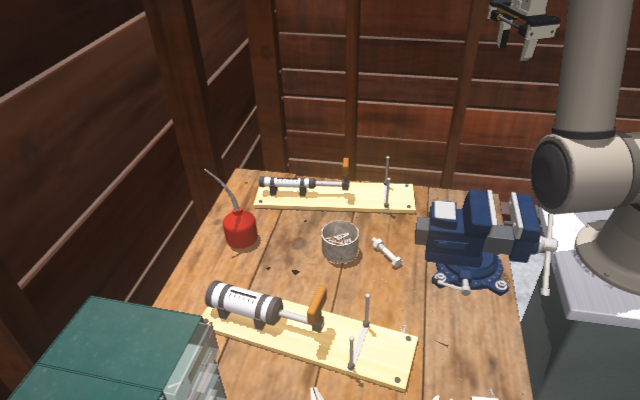

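The top view shows the thick gauge on the left: barrel at about (224,150), grip at (208,211), posts at about (185,242) and (230,252). The thin gauge is on the right. I'll enlarge both views of the thick one.

Run:
```python
import numpy as np, cv2
for n,(a,b,cc,d),k in(("top",(170,110,270,295),3.2),("side",(195,270,425,390),3.4)):
    im=np.load(n+'.npz')["color"][b:d,a:cc]; cv2.imwrite(f"pics/{n}2.png",cv2.resize(im,None,fx=k,fy=k,interpolation=cv2.INTER_CUBIC))
```

```text
(no output)
```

View pics/top2.png

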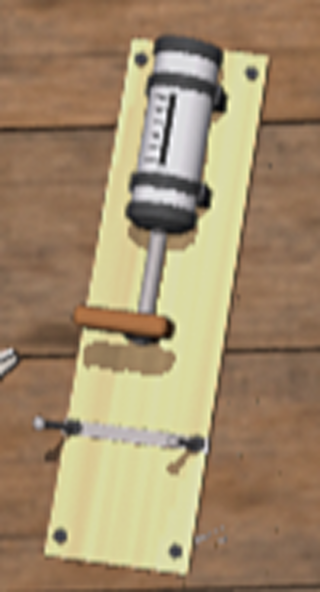

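View pics/side2.png

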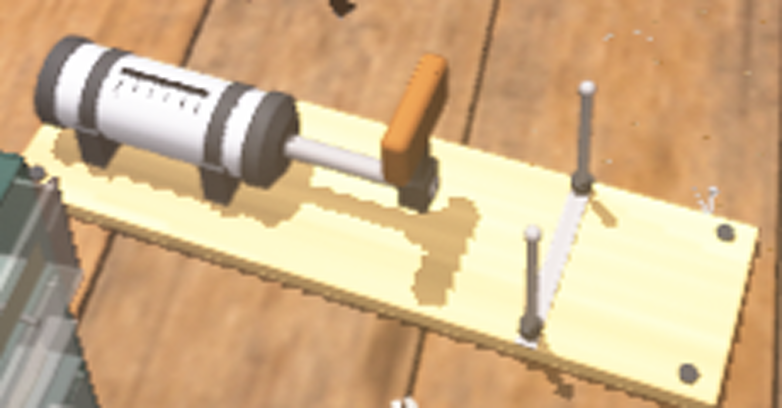

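The crops show the grip from (78,315) to (170,325) in the top crop. The post tops are at (40,422) and about (180,440) in the top crop, and at (532,232) and (587,88) in the side crop. I'll triangulate the posts and fit the grip from the depth of its orange pixels.

```bash
cat >> h.py <<'E'
def tri(T,S,a,b):
    P=[np.array([[c["fx"],0,c["cx"]],[0,c["fy"],c["cy"]],[0,0,1]])@np.c_[c["R"],c["t"]] for c in(T,S)]
    X=cv2.triangulatePoints(*P,np.array(a,float).reshape(2,1),np.array(b,float).reshape(2,1)).ravel(); return X[:3]/X[3]
def orange(c,box):
    a,b,cc,d=box; out=[]
    hsv=cv2.cvtColor(c["color"],cv2.COLOR_BGR2HSV)
    vs,us=np.mgrid[b:d,a:cc]; 
    pts=np.array([w(c,u,v) for u,v in zip(us.ravel(),vs.ravel()) if hsv[v,u,1]>140 and hsv[v,u,0]<20 and c["z_map"][v,u]>0])
    return pts
E
python3 - <<'E'
from h import *
np.set_printoptions(precision=4,suppress=True)
T=dict(np.load('top.npz'));S=dict(np.load('side.npz'))
f=lambda o,k,p:(o[0]+(p[0]+.5)/k-.5,o[1]+(p[1]+.5)/k-.5)
t=lambda p:f((170,110),3.2,p); s=lambda p:f((195,270),3.4,p)
L=tri(T,S,t((40,422)),s((532,232))); R=tri(T,S,t((178,440)),s((587,88)))
print("posts",L,R,np.linalg.norm((L-R)[:2]))
for n,p in(("L",s((532,232))),("R",s((587,88)))): print(n,"side ray at .092",atz(S,*p,.092))
print("top L ray",atz(T,*t((40,422)),.092))
print("post bases top view",atz(T,*t((72,428)),.015),atz(T,*t((195,443)),.015))
for n,c,b in(("top",T,(190,202,228,222)),("side",S,(305,282,330,330))):
    p=orange(c,b); p=p[(p[:,2]>.06)&(p[:,2]<.12)]; print(n,len(p),p.min(0),p.max(0))
    q=p[p[:,2]>.098]; 
    if len(q)>5:
        (cx,cy),wh,an=cv2.minAreaRect((q[:,:2]*1000).astype(np.float32)); print("rect",cx,cy,wh,an,len(q),q[:,2].mean())
print("grip end tri L",tri(T,S,t((80,312)),s((402,110))))
# board edges yaw: corners at z=.012
for q in((136,37),(268,56),(187,575),(45,555)): print(atz(T,*t(q),.012))
E
```

```text
posts [0.5191 0.3499 0.0885] [0.5052 0.2629 0.0856] 0.08809329724740425
L side ray at .092 [0.5194 0.3524 0.092 ]
R side ray at .092 [0.5053 0.2683 0.092 ]
top L ray [0.5182 0.3487 0.092 ]
post bases top view [0.5169 0.3511 0.015 ] [0.5043 0.2664 0.015 ]
top 174 [0.5715 0.2667 0.08  ] [0.5889 0.3248 0.107 ]
rect 580.03466796875 295.8363952636719 (58.354679107666016, 10.752147674560547) 80.6503677368164 156 0.10238309589462488
side 396 [0.5719 0.2687 0.0776] [0.5922 0.3278 0.1053]
rect 581.4900512695312 298.171875 (60.016822814941406, 14.083012580871582) 81.3980484008789 268 0.1021674480170647
grip end tri L [0.5839 0.3166 0.1174]
[0.7957 0.3089 0.012 ]
[0.7792 0.2143 0.012 ]
[0.4147 0.2726 0.012 ]
[0.4309 0.3696 0.012 ]
```

```bash
cat >> h.py <<'E'
from scipy.spatial.transform import Rotation as Ro
def go(p,yaw_deg):
    s=observe(); R0=Ro.from_euler('xyz',s["tool_rot"]); Rt=Ro.from_euler('xyz',[180,0,yaw_deg],degrees=True)
    print("travel",np.round(R0.inv().apply(np.array(p)-s["tool_pos"]),4),"dr",np.round((R0.inv()*Rt).as_rotvec(degrees=True),2))
E
python3 - <<'E'
from h import *
T=dict(np.load('top.npz'))
for u,v in((318,305),(318,285),(290,330),(310,115),(303,75),(345,305),(316,345)): print(u,v,w(T,u,v))
go((.581,.297,.25),80.8)
E
```

```text
318 305 [0.38948244 0.07705006 0.13366262]
318 285 [0.42430066 0.07595043 0.09675051]
290 330 [0.32841041 0.13738033 0.03513089]
310 115 [0.78386285 0.08336566 0.07207985]
303 75 [0.82728444 0.09419452 0.17652149]
345 305 [0.37493277 0.01851357 0.01915632]
316 345 [0.31989164 0.08267531 0.15131482]
travel [ 0.6522 -0.5428 -0.023 ] dr [-7.000e-02 -5.000e-02 -5.532e+01]
```

>>> arm_command(fingers=[-1, -1, -1, -1, -1, -1, -1, -1], travel=[[0.03, -0.025, -0.023], [0.06, -0.05, -0.023], [0.09, -0.075, -0.023], [0.12, -0.1, -0.023], [0.15, -0.125, -0.023], [0.18, -0.15, -0.023], [0.21, -0.175, -0.023], [0.24, -0.2, -0.023]], dr=[[0, 0, -6.9], [0, 0, -13.8], [0, 0, -20.7], [0, 0, -27.6], [0, 0, -34.5], [0, 0, -41.4], [0, 0, -48.3], [0, 0, -55.3]])

```text
time: 0.77
tool_pos: [0.3567, -0.1882, 0.2496]
tool_rot: [-3.142, -0.0, 1.415]
contact_force: [0.9, -0.2, 0.5]
opening: 0.0917
grip_force: 0.0
```

```bash
python3 -c "
from h import *
go((.581,.297,.25),80.8)"
```

```text
travel [ 5.141e-01  1.465e-01 -4.000e-04] dr [-0.01 -0.    0.3 ]
```

>>> arm_command(fingers=[-1, -1, -1, -1, -1, -1, -1, -1], travel=[[0.035, 0.01, 0], [0.07, 0.02, 0], [0.105, 0.03, 0], [0.14, 0.04, 0], [0.175, 0.05, 0], [0.21, 0.06, 0], [0.245, 0.07, 0], [0.28, 0.08, 0]], dr=[[0, 0, 0.3], [0, 0, 0.3], [0, 0, 0.3], [0, 0, 0.3], [0, 0, 0.3], [0, 0, 0.3], [0, 0, 0.3], [0, 0, 0.3]])

```text
time: 1.43
tool_pos: [0.4805, 0.0754, 0.2494]
tool_rot: [-3.141, 0.0, 1.405]
contact_force: [0.7, -1.5, -0.2]
opening: 0.0916
grip_force: 0.0
```

>>> arm_command(fingers=[-1, -1, -1, -1, -1, -1, -1, -1], travel=[[0.035, 0.01, 0], [0.07, 0.02, 0], [0.105, 0.03, 0], [0.14, 0.04, 0], [0.175, 0.05, 0], [0.21, 0.06, 0], [0.234, 0.066, 0], [0.234, 0.066, 0]], dr=[[0, 0, 0], [0, 0, 0], [0, 0, 0], [0, 0, 0], [0, 0, 0], [0, 0, 0], [0, 0, 0], [0, 0, 0]])

```text
time: 2.1
tool_pos: [0.5845, 0.2976, 0.2477]
tool_rot: [-3.14, -0.001, 1.408]
contact_force: [-1.1, -0.4, -0.1]
opening: 0.0919
grip_force: 0.0
```

```bash
python3 -c "
from h import *
go((.581,.297,.12),80.8);go((.581,.297,.071),80.8)"
```

```text
travel [-0.0013 -0.0032  0.1277] dr [-0.09 -0.04 -0.1 ]
travel [-0.0013 -0.0031  0.1767] dr [-0.09 -0.04 -0.1 ]
```

Descend to just above the grip and check from the side camera.

>>> arm_command(fingers=[-1, -1, -1, -1, -1, -1, -1, -1], travel=[[-0.001, -0.003, 0.025], [-0.001, -0.003, 0.05], [-0.001, -0.003, 0.075], [-0.001, -0.003, 0.095], [-0.001, -0.003, 0.115], [-0.001, -0.003, 0.128], [-0.001, -0.003, 0.128], [-0.001, -0.003, 0.128]], dr=[[0, 0, 0], [0, 0, 0], [0, 0, 0], [0, 0, 0], [0, 0, 0], [0, 0, 0], [0, 0, 0], [0, 0, 0]])

```text
time: 2.77
tool_pos: [0.5805, 0.2922, 0.1211]
tool_rot: [-3.14, 0.001, 1.404]
contact_force: [-0.4, 0.5, -0.2]
opening: 0.0918
grip_force: 0.0
```

```bash
python3 -c "
from h import *
c=grab('side'); cv2.imwrite('pics/side3.png',cv2.resize(c['color'][180:390,195:430],None,fx=2.8,fy=2.8,interpolation=cv2.INTER_CUBIC))
go((.581,.297,.071),80.8)"
```

```text
travel [ 0.0043 -0.001   0.0512] dr [ 0.02 -0.   -0.33]
```

View pics/side3.png

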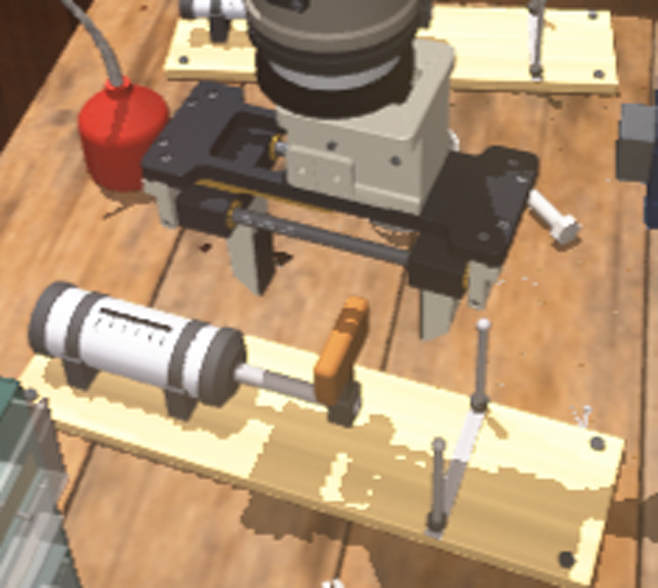

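The fingertips at about (255,290) and (435,335) straddle the grip at (345,310) squarely. Going down.

>>> arm_command(fingers=[-1, -1, -1, -1, -1, -1, -1, -1], travel=[[0.004, -0.001, 0.01], [0.004, -0.001, 0.02], [0.004, -0.001, 0.03], [0.004, -0.001, 0.04], [0.004, -0.001, 0.05], [0.004, -0.001, 0.05], [0.004, -0.001, 0.05], [0.004, -0.001, 0.05]], dr=[[0, 0, -0.2], [0, 0, -0.2], [0, 0, -0.2], [0, 0, -0.2], [0, 0, -0.2], [0, 0, -0.2], [0, 0, -0.2], [0, 0, -0.2]])

```text
time: 3.48
tool_pos: [0.5809, 0.297, 0.0719]
tool_rot: [3.141, -0.0, 1.408]
contact_force: [-0.1, 0.9, 0.5]
opening: 0.0923
grip_force: 0.0
```

>>> arm_command(fingers=[1, 1, 1, 1, 1, 1, 1, 1], travel=[[0, 0, 0], [0, 0, 0], [0, 0, 0], [0, 0, 0], [0, 0, 0], [0, 0, 0], [0, 0, 0], [0, 0, 0]], dr=[[0, 0, 0], [0, 0, 0], [0, 0, 0], [0, 0, 0], [0, 0, 0], [0, 0, 0], [0, 0, 0], [0, 0, 0]], squeeze=40)

```text
time: 4.15
tool_pos: [0.5806, 0.2969, 0.0717]
tool_rot: [-3.142, 0.0, 1.408]
contact_force: [0.8, 0.2, -0.2]
opening: 0.0431
grip_force: 0.0
```

```bash
python3 -c "
from h import *
s=observe();print(s['tool_pos'],s['opening'],s['grip_force'],s['contact_force'])
c=grab('side');p=orange(c,(300,275,335,335)); p=p[(p[:,2]>.06)&(p[:,2]<.12)];print(len(p),p.min(0),p.max(0),np.median(p,0))
go((.512,.308,.071),80.8)"
```

```text
[0.58062158 0.29690967 0.07165836] 0.04306606035624901 0.0 [ 0.81266715  0.21603504 -0.20961068]
291 [0.57157823 0.26908715 0.07820006] [0.59188316 0.32812335 0.10522957] [0.58206282 0.31188964 0.10176642]
travel [-0.0002 -0.0695  0.0007] dr [ 0.    0.   -0.11]
```

>>> arm_command(fingers=[1, 1, 1, 1, 1, 1, 1, 1], travel=[[0, 0, 0], [0, 0, 0], [0, 0, 0], [0, 0, 0], [0, 0, 0], [0, 0, 0], [0, 0, 0], [0, 0, 0]], dr=[[0, 0, 0], [0, 0, 0], [0, 0, 0], [0, 0, 0], [0, 0, 0], [0, 0, 0], [0, 0, 0], [0, 0, 0]])

```text
time: 4.87
tool_pos: [0.5809, 0.2969, 0.0717]
tool_rot: [3.141, -0.0, 1.408]
contact_force: [3.3, 0.1, -1.5]
opening: 0.0138
grip_force: 40.0
```

Gripped at 13.8 mm opening with 40 N. Pulling out 70 mm.

>>> arm_command(fingers=[1, 1, 1, 1, 1, 1, 1, 1], travel=[[0, -0.006, 0], [0, -0.015, 0], [0, -0.025, 0], [0, -0.035, 0], [0, -0.045, 0], [0, -0.055, 0], [0, -0.064, 0], [0, -0.07, 0]], dr=[[0, 0, 0], [0, 0, 0], [0, 0, 0], [0, 0, 0], [0, 0, 0], [0, 0, 0], [0, 0, 0], [0, 0, 0]])

```text
time: 5.53
tool_pos: [0.5118, 0.3081, 0.0717]
tool_rot: [3.139, -0.0, 1.409]
contact_force: [10.9, -2.0, -8.6]
opening: 0.014
grip_force: 40.0
```

```bash
python3 -c "
from h import *
s=observe();print(s['tool_pos'],s['opening'],s['grip_force'],s['contact_force'])
c=grab('side');cv2.imwrite('pics/side4.png',cv2.resize(c['color'][220:390,265:435],None,fx=3.5,fy=3.5,interpolation=cv2.INTER_CUBIC))
p=orange(c,(310,275,375,350)); p=p[(p[:,2]>.06)&(p[:,2]<.12)];print(len(p),p.min(0),p.max(0),np.median(p,0))
"
```

```text
[0.51176101 0.30808939 0.07171436] 0.013986252821823007 39.997413754463196 [10.87272855 -2.04633234 -8.57244769]
245 [0.50679331 0.2805288  0.0773636 ] [0.52142097 0.34004179 0.1050346 ] [0.51400035 0.33067743 0.10171922]
```

View pics/side4.png

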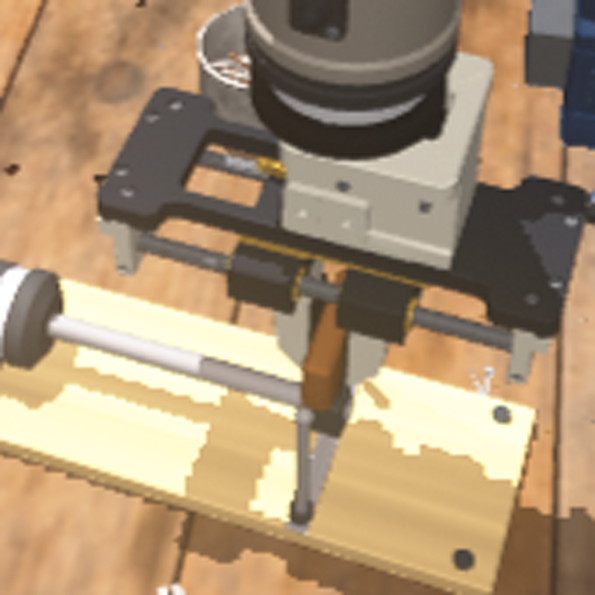

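The side view shows the grip at about (325,360) in line with the near post (303,415→515). The depth gives its centre at x≈0.513, against a mark at 0.512. Holding.

>>> arm_command(fingers=[1, 1, 1, 1, 1, 1, 1, 1], travel=[[0, 0, 0], [0, 0, 0], [0, 0, 0], [0, 0, 0], [0, 0, 0], [0, 0, 0], [0, 0, 0], [0, 0, 0]], dr=[[0, 0, 0], [0, 0, 0], [0, 0, 0], [0, 0, 0], [0, 0, 0], [0, 0, 0], [0, 0, 0], [0, 0, 0]])

```text
time: 6.25
tool_pos: [0.5127, 0.3079, 0.0717]
tool_rot: [3.138, -0.0, 1.408]
contact_force: [10.3, -1.4, -6.6]
opening: 0.0139
grip_force: 40.0
```

>>> arm_command(fingers=[1, 1, 1, 1, 1, 1, 1, 1], travel=[[0, 0, 0], [0, 0, 0], [0, 0, 0], [0, 0, 0], [0, 0, 0], [0, 0, 0], [0, 0, 0], [0, 0, 0]], dr=[[0, 0, 0], [0, 0, 0], [0, 0, 0], [0, 0, 0], [0, 0, 0], [0, 0, 0], [0, 0, 0], [0, 0, 0]])

```text
time: 6.92
tool_pos: [0.5127, 0.3079, 0.0717]
tool_rot: [3.138, -0.0, 1.408]
contact_force: [11.0, -1.2, -6.7]
opening: 0.0138
grip_force: 40.0
```

>>> arm_command(fingers=[1, 1, 1, 1, 1, 1, 1, 1], travel=[[0, 0, 0], [0, 0, 0], [0, 0, 0], [0, 0, 0], [0, 0, 0], [0, 0, 0], [0, 0, 0], [0, 0, 0]], dr=[[0, 0, 0], [0, 0, 0], [0, 0, 0], [0, 0, 0], [0, 0, 0], [0, 0, 0], [0, 0, 0], [0, 0, 0]])

```text
time: 7.58
tool_pos: [0.5127, 0.3079, 0.0717]
tool_rot: [3.138, -0.0, 1.408]
contact_force: [11.1, -1.6, -7.5]
opening: 0.0135
grip_force: 40.0
```

>>> arm_command(fingers=[1, 1, 1, 1], travel=[[0, 0, 0], [0, 0, 0], [0, 0, 0], [0, 0, 0]], dr=[[0, 0, 0], [0, 0, 0], [0, 0, 0], [0, 0, 0]])

```text
time: 7.92
tool_pos: [0.5127, 0.3079, 0.0717]
tool_rot: [3.138, -0.0, 1.408]
contact_force: [10.5, -0.9, -6.9]
opening: 0.0139
grip_force: 40.0
```

>>> arm_command(fingers=[1, 1, 1, 1, 1, 1, 1, 1], travel=[[0, 0.004, 0], [0, 0.01, 0], [0, 0.018, 0], [0, 0.026, 0], [0, 0.034, 0], [0, 0.042, 0], [0, 0.047, 0], [0, 0.05, 0]], dr=[[0, 0, 0], [0, 0, 0], [0, 0, 0], [0, 0, 0], [0, 0, 0], [0, 0, 0], [0, 0, 0], [0, 0, 0]])

```text
time: 8.58
tool_pos: [0.5613, 0.3001, 0.0717]
tool_rot: [3.14, -0.0, 1.408]
contact_force: [5.0, 0.2, -2.6]
opening: 0.0138
grip_force: 40.0
```

Led back 50 mm; now the last 20 mm, gently.

>>> arm_command(fingers=[1, 1, 1, 1, 1, 1, 1, 1], travel=[[0, 0.004, 0], [0, 0.008, 0], [0, 0.012, 0], [0, 0.016, 0], [0, 0.019, 0], [0, 0.02, 0], [0, 0.02, 0], [0, 0.02, 0]], dr=[[0, 0, 0], [0, 0, 0], [0, 0, 0], [0, 0, 0], [0, 0, 0], [0, 0, 0], [0, 0, 0], [0, 0, 0]])

```text
time: 9.25
tool_pos: [0.5805, 0.2969, 0.0716]
tool_rot: [-3.141, 0.0, 1.408]
contact_force: [3.4, -0.6, -0.8]
opening: 0.0141
grip_force: 40.0
```

```bash
python3 -c "
from h import *
c=grab('side');p=orange(c,(300,275,335,335)); p=p[(p[:,2]>.06)&(p[:,2]<.12)];print(len(p),p.min(0),p.max(0),np.median(p,0))
go((.5808,.2969,.0717),80.8)"
```

```text
193 [0.5754114  0.30245016 0.07639149] [0.58970095 0.32853023 0.10557096] [0.58217961 0.32258908 0.10085676]
travel [ 0.      0.0003 -0.    ] dr [-0.01  0.01 -0.11]
```

The grip is home, still held, at the pose where it was first gripped. Opening, then straight up.

>>> arm_command(fingers=[0.5, 0.3, 0.1, -0.2, -0.5, -1, -1, -1], travel=[[0, 0, 0], [0, 0, 0], [0, 0, 0], [0, 0, 0], [0, 0, 0], [0, 0, 0], [0, 0, 0], [0, 0, 0]], dr=[[0, 0, 0], [0, 0, 0], [0, 0, 0], [0, 0, 0], [0, 0, 0], [0, 0, 0], [0, 0, 0], [0, 0, 0]])

```text
time: 9.97
tool_pos: [0.5806, 0.297, 0.0717]
tool_rot: [-3.142, 0.0, 1.408]
contact_force: [-0.4, -0.5, -0.5]
opening: 0.0626
grip_force: 0.0
```

>>> arm_command(fingers=[-1, -1, -1, -1, -1, -1, -1, -1], travel=[[0, 0, 0], [0, 0, -0.005], [0, 0, -0.02], [0, 0, -0.04], [0, 0, -0.06], [0, 0, -0.09], [0, 0, -0.12], [0, 0, -0.15]], dr=[[0, 0, 0], [0, 0, 0], [0, 0, 0], [0, 0, 0], [0, 0, 0], [0, 0, 0], [0, 0, 0], [0, 0, 0]])

```text
time: 10.63
tool_pos: [0.5804, 0.2969, 0.2234]
tool_rot: [-3.142, 0.0, 1.408]
contact_force: [1.5, 0.4, 0.2]
opening: 0.0919
grip_force: 0.0
```

>>> arm_command(fingers=[-1, -1, -1, -1], travel=[[0, 0, 0], [0, 0, 0], [0, 0, 0], [0, 0, 0]], dr=[[0, 0, 0], [0, 0, 0], [0, 0, 0], [0, 0, 0]])

```text
time: 10.97
tool_pos: [0.5799, 0.2966, 0.2201]
tool_rot: [-3.139, 0.002, 1.408]
contact_force: [-0.4, 0.1, 0.8]
opening: 0.0915
grip_force: 0.0
```

```bash
python3 -c "
from h import *
c=grab('side');cv2.imwrite('pics/side5.png',c['color'])
p=orange(c,(300,275,335,335)); p=p[(p[:,2]>.06)&(p[:,2]<.12)];print(len(p),p.min(0),p.max(0),np.median(p,0))"
```

```text
393 [0.57170628 0.26938187 0.0763898 ] [0.5919307  0.32921952 0.10506984] [0.58063195 0.3064981  0.10165006]
```

View pics/side5.png

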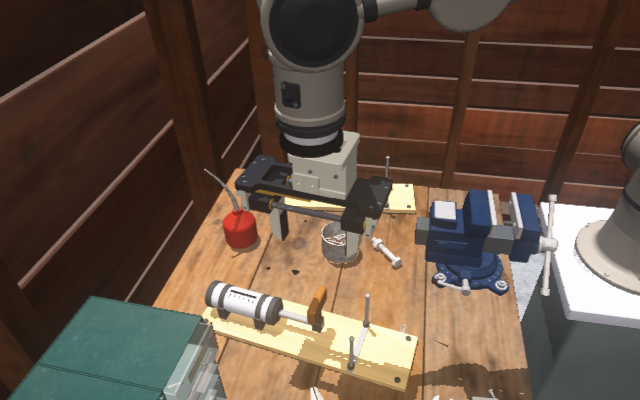

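The grip is home at (316,305), at the same depth extents as at the start, and the gripper is clear above it.

```bash
python3 -c "
from cell import *
print(hand_in())"
```

```text
the job is handed in; nothing more can be done
None
```

I pulled the thick gauge 70 mm out to its mark, held it there about 2.4 s, led it back home and released it, without touching the thin gauge. The job is handed in at about 11 s; the hand-in gave no verdict.

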